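Open a hung sample box in the opening fixture

ROBOT

A 6-joint arm with a two-finger parallel gripper is mounted at the origin on the work surface. World frame = base frame: x ahead of the robot, y to its left, z up, the work surface at z = 0. Lengths are in m, angles in degrees, forces in N, time in s.
With the tool pointing down it reaches from about 0.25 to 0.725 m from the base axis. Payload 9.7 kg.
Tool frame: the origin (TCP) lies between the finger pads; the fingertips stand 19 mm ahead of it and the grasp point (between the pads) is the TCP; z points along the fingers, y is the line along which they close (so a half turn about z gives the same grasp; the last joint's range is limited). The gripper opens to 85 mm and grips with 20 to 120 N. Pads are 22 mm wide; open, the fingers measure 114 mm over their backs; the gripper's body (76 mm by 85 mm) begins 54 mm behind the grasp point. The pads swing forward as they close: fully open they stand 13 mm farther back than shut.
Start: joints at [-75.229, 4.979, 10.078, 95.1, 0, 90], TCP at [0.14, -0.532, 0.25] pointing down, gripper open.
Joint ranges: [-179.16, 179.16], [-48.56, 103.87], [-65.8, 70.77], [-126.05, 130.52], [-82.76, 87.17], [-180, 180]. Speed limits (degrees/s): [127.2, 127.2, 147.25, 180, 180, 180].

INTERFACE

Orientations are given as [roll, pitch, yaw] about the fixed x, y, z axes, in that order (R = Rz(yaw) Ry(pitch) Rx(roll)).
In Python, from workcell import bot gives the robot as it stands. The module is installed in compiled form; this text tells all that it offers.
- The arm moves only by the shell command python3 -m crank 'ROWS' [OPENING] [FORCE]. ROWS is JSON, a list that holds one entry, the list of rows, each a list of 6 numbers: the shift along the world's x, y, z as a fraction of full scale, then the turn, a rotation vector about the world's x, y, z as a fraction of full scale. In form: [[[x, y, z, wx, wy, wz], ...]]. A call has 1 to 20 rows; each row shifts and turns the commanded pose from where the row before left it; what a row does not reach is not made up. Full scale, the value 1, is 20 mm for a shift and 0.12 rad for a turn. A row lasts 1/12 s, in which the tool goes at most 41.7 mm and 7.16 degrees, less where a joint would pass 70% of its speed; a pose out of reach is approached as far as the arm can. A call with a number of a shift or a turn outside -1 to 1 is refused whole. A call with a gripper value outside its range is refused whole. OPENING is the opening, from 0 (shut) to 1 (fully open), set as the call begins (- or left out, the last holds). The fingers move at their own pace and stop on an object; FORCE is the grip in N (left out, the last holds). Time passes only in rows, so rows that do not move let the fingers close. It gives the time, the measured TCP pose, the force, the opening and the grip force at its end, in the units of the state.
- bot.get_obs(): the state, without advancing time (a new reading comes with each control period).
- bot.camera(name): name is "scene" or "top" or "wrist"; returns the picture (480x640x3 uint8, red, green, blue); there is no depth.
- bot.camera_model(name): a dict with "vertical_fov" (degrees; the focal length in pixels is half the picture's height over the tangent of half this angle, whatever the lens; pixels are square), "cx", "cy" (the principal point, pixels), "R" (3x3) and "t" (3): a world point X has camera coordinates R X + t. Camera axes: x right, y down, z forward; pixel columns grow to the right and rows downward; lengths in m; the calibration is good to about 2 mm. The wrist camera is an equidistant fisheye: a pixel r from the principal point sees the ray r / f radians off the axis. A picture is of the moment at which its call begins: read the wrist's pose just before it. camera_model takes no time and is no camera call; for the wrist camera it gives the pose at the moment of the call.
- bot.job_done(): hands the job in; it is judged then, once.
The state is a dict: "time": time; "q": joint angles; "qd": joint speeds; "joint_efforts": joint torques, N m; "ee_pos": TCP position; "tcp_rot": TCP orientation; "wrist_force": force on the tool from outside, world axes, zero at the start; "torque": the same for the moment, N m; "opening": finger opening in m; "grasp_force": force on a finger pad.
Only numpy, scipy, OpenCV 4.12 (cv2) and the standard library are available. Lean on these libraries where they do the work, as an engineer would, in place of code of your own. Each camera call takes 0.05 s, during which the arm holds its last target. There are 200 camera calls.

TASK

Take the black sample box off its peg by its hang tab, stand it in the yellow-horned opening fixture with its gold ears behind the horns, and let go. Then take the teal pull tab, pull the tray straight out past its spring catch while the horns hold the sleeve back, and set the tray down gently, upright on the blue mat. Leave the empty sleeve standing in the fixture, keep box and tray upright all along, and leave everything else where it is.

Things in the scene. Friction and masses are not known exactly. Their poses are not given: they have to be found in the camera images.
- sleeve: Sleeve of the black sample box, 220 g: a tube 46 wide (x), 110 long (y), 52 high (z) mm, open at its -y end (the mouth); origin at the centre of its underside. At the mouth two gold ears stand out sideways: |x| 23 to 33, y -55 to -47, full height. Inside, a spring catch in the roof near the closed end holds the tray: it gives way to a firm pull of about 8 to 15 N, then the tray slides freely.
- hang_tab (a point): Middle of the solid part of the hang tab on the sleeve's top, at (0, -6, 99) mm in the sleeve's frame. The tab is a plate 8 mm thick (x), 40 wide (y), up to z = 114; its hole, 24 wide, reaches from z = 52 to 84, the solid part to pinch (across x) from 84 to 114. The box hangs on the peg by the hole's upper edge, sleeve 70 mm above the table.
- tray: Teal tray in the sleeve, a vial fixed in it, 130 g: open box 35 wide (x), 105 long (y -55 to 50), walls 38 high; origin at its underside, axes as the sleeve's. Pushed in, its origin is 4 mm above the sleeve's. It is out after 105 mm towards -y; then it can also be pinched across its 35 mm width.
- pull_tab (a point): Point to pinch (across x) on the tray's pull tab, at (0, -94, 19) mm in the tray's frame. The tab is 12 mm thick (x), from y = -55 to -111, z 4 to 34, ending in a cross-piece 20 wide at y -111 to -117.
- stand: Steel display stand, fixed: base plate 110 x 130 x 8 mm, post of 12 mm diameter at its origin (on the table), 158 high; from it a peg of 8 mm diameter points along the stand's -x, axis at z = 150, 75 long, the tip turned up (top at z = 164).
- peg (a point): Top of the peg where the box hangs, 40 mm in front of the post; axes as the stand's. To take the box off, lift it 15 to 20 mm (the tip needs 10, the hole allows 24) and move it along -x by at least 60 mm.
- stand2: Second stand of the same kind; the white box hangs on it (leave it)
- fixture: Opening fixture, fixed: bed 100 x 150 x 6 mm, origin on the table under the sleeve's place. Two grey guides flank the sleeve (inner faces x = +-27, y -42 to 43, top z = 34); two yellow horns (|x| 22 to 42, y -72 to -60, top z = 50) leave a 44 mm gap for the tray. The sleeve stands between the guides, mouth to -y, its ears in the 18 mm slots between guides and horns.
- seat (a point): Middle of the sleeve's place on the fixture's bed (z = 6 mm), axes as the fixture's: the sleeve's origin belongs here, its axes along the fixture's. The tray is then pulled along -y.
- mat: Blue inspection mat, fixed: 130 (x) x 200 (y) x 3 mm, origin at the centre of its underside
- white_box: Closed white box with a blue band hanging on the second stand, 46 x 110 x 52 mm with the same hang tab; bystander
- vial_a: White vial with teal cap, 32 mm diameter, 103 high, origin at its foot; bystander
- vial_b: White vial with teal cap, 32 mm diameter, 103 high, origin at its foot; bystander
- spray: Yellow bottle, 60 mm diameter, 150 high, origin at its foot; bystander
- tape: Brown roll of tape lying flat, 100 mm diameter, 45 high, origin at its underside; bystander
- carton: Closed black carton 70 x 110 x 50 mm, origin at its underside; bystander
- carton_w: Closed blue carton 60 x 100 x 40 mm, origin at its underside; bystander
There are look-alikes about, which are no part of the job. There is more than one size of the tray; the job needs the smallest.

How it is judged (in metres and radians):
On the way, in this order (a step that is already met when the one before it is completed fails the run):
1. The closed box stands in the fixture, ears behind the horns, tray still in, let go (horizontal distance between sleeve and seat below 0.012 m and z of sleeve in the frame of seat below 0.006 m and angle between sleeve's own z axis and vertical below 0.1 rad and angle between the y axis of sleeve and the y axis of fixture, either way round below 0.15 rad and contact force between the fingers and sleeve below 0.1 N and distance between tray and sleeve below 0.02 m), for 0.2 s.
2. The tray has been pulled wholly out of the sleeve, the sleeve still standing in the fixture (horizontal distance between sleeve and seat below 0.012 m and z of sleeve in the frame of seat below 0.006 m and angle between sleeve's own z axis and vertical below 0.1 rad and angle between the y axis of sleeve and the y axis of fixture, either way round below 0.15 rad and y of tray in the frame of sleeve below -0.104 m), for 0.1 s.
At the end, for the whole second after the job is handed in: Tray at rest on the blue mat, upright within 0.08 rad, origin within 48 mm (mat x) and 75 mm (mat y) of its centre, under 8 mm above its underside; sleeve at rest in the fixture within 12 mm and 0.15 rad of its place, tilted under 0.1 rad, under 6 mm off the bed (horizontal distance between sleeve and seat below 0.012 m and z of sleeve in the frame of seat below 0.006 m and angle between sleeve's own z axis and vertical below 0.1 rad and angle between the y axis of sleeve and the y axis of fixture, either way round below 0.15 rad and x of tray in the frame of mat between -0.048 and 0.048 m and y of tray in the frame of mat between -0.075 and 0.075 m and z of tray in the frame of mat below 0.008 m and angle between tray's own z axis and vertical below 0.08 rad and linear speed of each of tray, sleeve below 0.02 m/s); the robot touches nothing.
It fails at once if a bystander moved more than 40 mm (distance of any of white_box, vial_a, vial_b, spray, tape, carton, carton_w from where it was at the start of the episode above 0.04 m).
It fails at once if the sleeve or the tray tipped more than 45 degrees (angle between any of sleeve, tray's own z axis and vertical above 0.785 rad).
It fails at once if the sleeve or the tray dropped (faster than 0.7 m/s while not held) ((linear speed of sleeve above 0.7 m/s and contact force between the fingers and sleeve below 0.1 N and contact force between the fingers and tray below 0.1 N) or (linear speed of tray above 0.7 m/s and contact force between the fingers and tray below 0.1 N and contact force between the fingers and sleeve below 0.1 N)).
It also fails if it takes over 67 s, if anything falls off the work surface, if the arm or the gripper's body presses on something with over 40 N, if the wrist force passes 120 N, or if a joint passes its speed limit or range.

## Working session

There is one attempt and no reset: what is moved stays moved. The work goes in short steps, Python scripts to look and compute and a shell command to move; the robot and the scene stay as the last step left them, time stands still between calls to the robot, and variables do not carry over. Pictures are saved under pics/ and viewed, at most 10 in all, crops included, and the job is handed in when it is done.

```bash
mkdir -p pics
cat > h.py <<'E'
import numpy as np, cv2
from workcell import bot
def snap(n,f):
    m=bot.camera_model(n); im=np.array(bot.camera(n)); cv2.imwrite('pics/'+f,im[:,:,::-1]); return im,m
def ray(m,u,v,fish=False):
    f=240/np.tan(np.radians(m['vertical_fov']/2)); R=np.array(m['R']);t=np.array(m['t'])
    a=np.array([u-m['cx'],v-m['cy']])/f
    if fish:
        r=np.hypot(*a)+1e-12; d=np.r_[a/r*np.sin(r),np.cos(r)]
    else: d=np.r_[a,1]
    return -R.T@t, R.T@d
def onz(m,u,v,z,fish=False):
    o,d=ray(m,u,v,fish); return o+d*(z-o[2])/d[2]
def proj(m,X):
    f=240/np.tan(np.radians(m['vertical_fov']/2)); c=np.array(m['R'])@np.array(X)+np.array(m['t'])
    return f*c[0]/c[2]+m['cx'], f*c[1]/c[2]+m['cy']
E
python3 - <<'E'
from h import *
for n in('scene','top'):
    im,m=snap(n,n+'0.png'); print(n,m['vertical_fov'],-np.array(m['R']).T@m['t'],np.round(m['R'],3).tolist())
print(bot.get_obs())
E
```

```text
scene 54.39593314180487 [ 1.06285168 -0.25287072  0.8884686 ] [[0.39, 0.921, -0.02], [0.689, -0.306, -0.657], [-0.611, 0.242, -0.754]]
top 43.523953143165045 [0.34351268 0.00997733 1.59754503] [[-0.025, -1.0, 0.003], [-0.998, 0.025, -0.066], [0.066, -0.005, -0.998]]
{'time': 0.1, 'q': array([-7.52303046e+01,  5.00896898e+00,  1.00378322e+01,  9.51006668e+01,
       -1.56251325e-03,  8.99989889e+01]), 'qd': array([-0.02688743, -0.10292182,  0.07560691,  0.08777505,  0.03907954,
        0.01043783]), 'joint_efforts': array([-3.11900134e-03, -5.21558976e+01,  4.65655804e+01,  1.60133850e-02,
       -1.32463265e-04,  2.86392401e-05]), 'ee_pos': array([ 0.14015691, -0.5316394 ,  0.24963377]), 'tcp_rot': array([-1.79928196e+02,  1.56124484e-03,  1.47707085e+01]), 'wrist_force': array([-0.0251596 , -0.95741463, -0.92240911]), 'torque': array([-0.02302521,  0.04193655, -0.03751809]), 'grasp_force': 0.0, 'opening': 0.08569933271769757}
```

View pics/scene0.png

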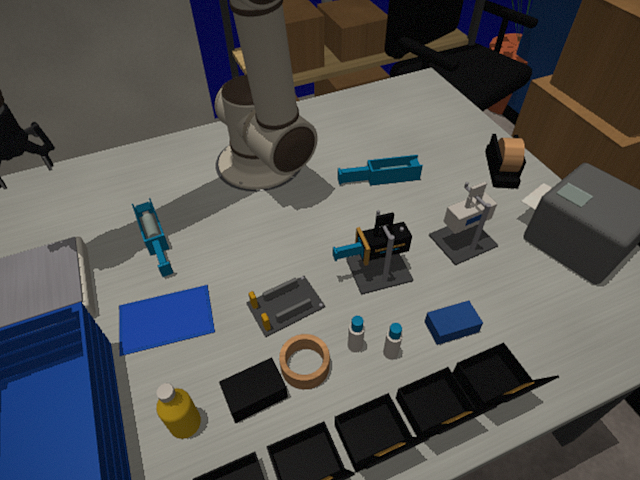

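View pics/top0.png

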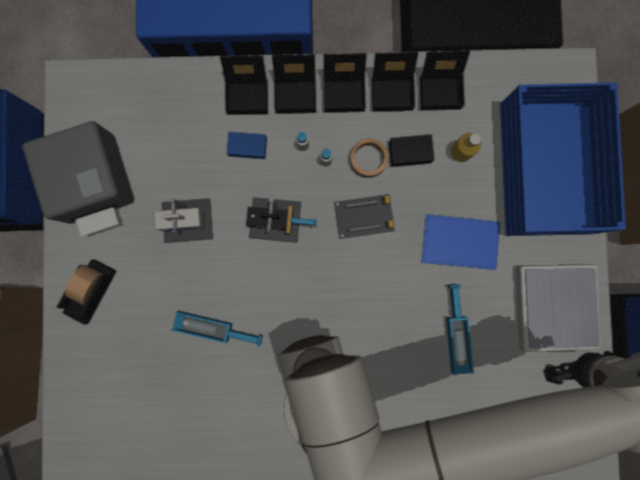

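The scene shows the black box with gold ears on the near stand, at scene (385,240) and top (270,218). The white box is at top (180,218). The fixture, horns to the right, is at top (365,217), and the mat is at top (460,242). 

There are three teal trays: loose ones at top (215,328) and (458,330), and the one in the black box at top (302,222). The one in the box fits, because it is the smallest and sits in the sleeve with gold ears. I'll confirm that in a crop.

Run:
```python
import cv2,numpy as np
a=cv2.imread('pics/top0.png')[185:265,235:405]; b=cv2.imread('pics/scene0.png')[195:345,230:430]
a=cv2.resize(a,(800,376),interpolation=cv2.INTER_CUBIC); cv2.imwrite('pics/ctop.png',a)
cv2.imwrite('pics/cscene.png',cv2.resize(b,(800,600),interpolation=cv2.INTER_CUBIC))
```

```text
(no output)
```

View pics/ctop.png

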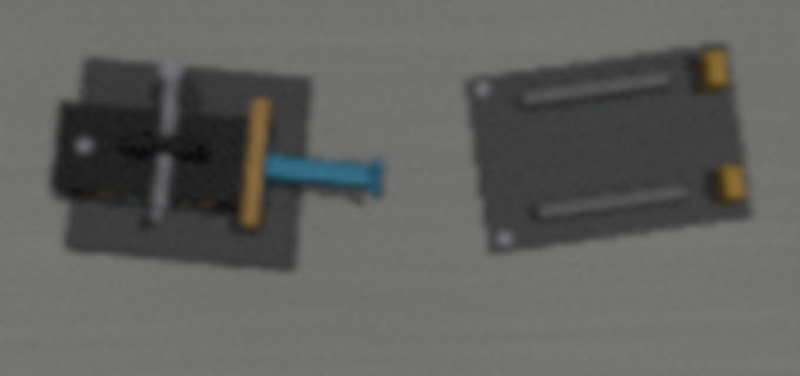

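View pics/cscene.png

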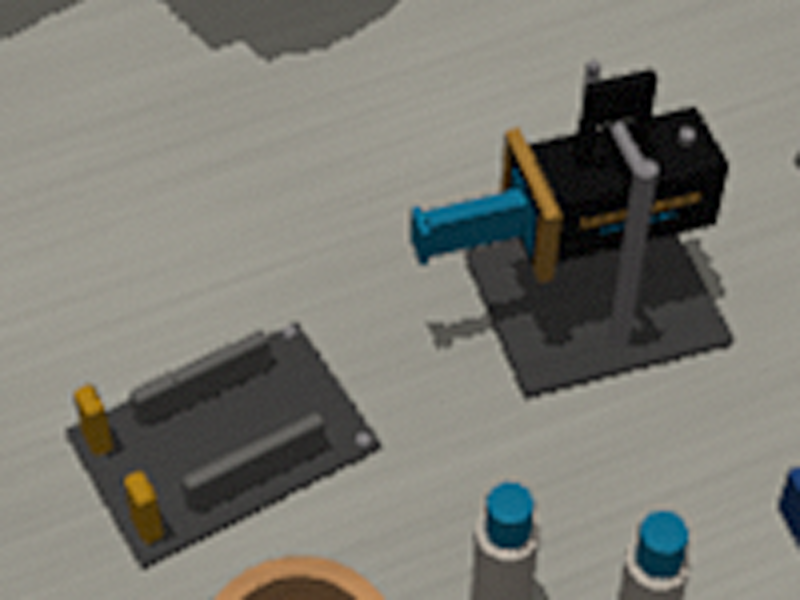

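The crop confirms it: the box has gold ears, a teal tab to -y, and its peg tip toward the robot. The loose trays have no sleeve. Next I'll measure poses.

```bash
cat > meas.py <<'E'
from h import *
T=cv2.imread('pics/top0.png'); m=bot.camera_model('top'); ms=bot.camera_model('scene')
S=cv2.imread('pics/scene0.png')
def comps(im,lo,hi,roi,amin=8):
    x0,y0,x1,y1=roi; h=cv2.cvtColor(im[y0:y1,x0:x1],cv2.COLOR_BGR2HSV)
    k=cv2.inRange(h,lo,hi); n,l,s,c=cv2.connectedComponentsWithStats(k)
    out=[]
    for i in range(1,n):
        if s[i,4]>=amin:
            pts=np.argwhere(l==i)[:,::-1].astype(np.float32)
            out.append((s[i,4],c[i]+[x0,y0],cv2.minAreaRect(pts+np.float32([x0,y0]))))
    return out
P=lambda c,z,mm=m: np.round(onz(mm,c[0],c[1],z),4)
if __name__=='__main__':
    print('gold top'); 
    for a,c,r in comps(T,(12,110,90),(32,255,255),(235,185,405,265)): print(a,c,r,P(c,.05),P(c,.122))
    print('teal tab')
    for a,c,r in comps(T,(92,120,60),(108,255,255),(280,205,330,240)): print(a,c,r,P(c,.108))
    print('mat')
    for a,c,r in comps(T,(105,120,60),(130,255,255),(410,205,505,280),500):
        print(a,c,P(c,.003),[P(x,.003)[:2] for x in cv2.boxPoints(r)])
    print('bed corners')
    C=[P((235+u/4.706,185+v/4.706),.006)[:2] for u,v in((468,80),(725,45),(750,215),(490,252))]; print(C,np.mean(C,0))
    for n,u,v,z in(('guideU',523,97,.034),('guideU2',670,80,.034),('guideL',538,211,.034),('guideL2',685,192,.034),('box back',57,103,.122),('box back',52,195,.122),('cross',378,178,.108),('pegtip',155,222,.164),('post',172,65,.158),('tabtop1',120,147,.184),('tabtop2',212,150,.184),('b',85,60,.008),('b',312,77,.008),('b',296,270,.008),('b',66,248,.008),('earend',262,97,.122),('earend',250,228,.122)):
        print(n,P((235+u/4.706,185+v/4.706),z))
    print('scene gold')
    for a,c,r in comps(S,(10,110,90),(32,255,255),(230,195,430,345)): print(a,c,P(c,.05,ms))
E
python3 meas.py
```

```text
gold top
28 [386.78571429 198.92857143] ((387.0, 199.0), (6.0, 4.0), 90.0) [ 0.5391 -0.1628  0.05  ] [ 0.53   -0.1548  0.122 ]
92 [288.82608696 219.11956522] ((288.8196716308594, 218.98362731933594), (3.621429681777954, 26.2553653717041), 5.194429397583008) [0.4927 0.092  0.05  ] [0.4858 0.0882 0.122 ]
27 [390.44444444 223.11111111] ((390.5, 223.0), (6.0, 3.0), 90.0) [ 0.476  -0.1703  0.05  ] [ 0.4698 -0.1619  0.122 ]
teal tab
120 [303.05  221.325] ((303.4708251953125, 221.3067626953125), (23.465251922607422, 5.356713771820068), 5.440331935882568) [0.4808 0.0537 0.108 ]
mat
3480 [460.46005747 241.64137931] [ 0.426  -0.3603  0.003 ] [array([ 0.3758, -0.2545]), array([ 0.501 , -0.2715]), array([ 0.4765, -0.4669]), array([ 0.3515, -0.4489])]
bed corners
[array([ 0.5398, -0.0281]), array([ 0.5562, -0.1742]), array([ 0.4593, -0.1852]), array([ 0.442 , -0.0379])] [ 0.499325 -0.10635 ]
guideU [ 0.5261 -0.0577  0.034 ]
guideU2 [ 0.5336 -0.1397  0.034 ]
guideL [ 0.4624 -0.0643  0.034 ]
guideL2 [ 0.4709 -0.1461  0.034 ]
box back [0.5186 0.1904 0.122 ]
box back [0.4703 0.1938 0.122 ]
cross [0.4763 0.0233 0.108 ]
pegtip [0.4517 0.1365 0.164 ]
post [0.5325 0.1268 0.158 ]
tabtop1 [0.4883 0.1516 0.184 ]
tabtop2 [0.4857 0.1055 0.184 ]
b [0.5562 0.1881 0.008 ]
b [0.5434 0.0601 0.008 ]
b [0.4344 0.0715 0.008 ]
b [0.45   0.2006 0.008 ]
earend [0.5192 0.0829 0.122 ]
earend [0.4505 0.0906 0.122 ]
scene gold
98 [363.06122449 238.47959184] [0.4342 0.1189 0.05  ]
40 [251.775 294.775] [ 0.4806 -0.1725  0.05  ]
50 [264.42 316.78] [ 0.5436 -0.1652  0.05  ]
208 [304.71634615 339.24038462] [ 0.6252 -0.1079  0.05  ]
```

```bash
A='[.486,.92,.08,0,0,.277]'
python3 -m crank '[[[0.486,0.92,0.08,0,0,0.277],[0.486,0.92,0.08,0,0,0.277],[0.486,0.92,0.08,0,0,0.277],[0.486,0.92,0.08,0,0,0.277],[0.486,0.92,0.08,0,0,0.277],[0.486,0.92,0.08,0,0,0.277],[0.486,0.92,0.08,0,0,0.277],[0.486,0.92,0.08,0,0,0.277],[0.486,0.92,0.08,0,0,0.277],[0.486,0.92,0.08,0,0,0.277],[0.486,0.92,0.08,0,0,0.277],[0.486,0.92,0.08,0,0,0.277],[0.486,0.92,0.08,0,0,0.277],[0.486,0.92,0.08,0,0,0.277],[0.486,0.92,0.08,0,0,0.277],[0.486,0.92,0.08,0,0,0.277],[0.486,0.92,0.08,0,0,0.277],[0.486,0.92,0.08,0,0,0.277]]]' 0.4 40
python3 -m crank '[[[0.486,0.92,0.08,0,0,0.277],[0.486,0.92,0.08,0,0,0.277],[0.486,0.92,0.08,0,0,0.277],[0.486,0.92,0.08,0,0,0.277],[0.486,0.92,0.08,0,0,0.277],[0.486,0.92,0.08,0,0,0.277],[0.486,0.92,0.08,0,0,0.277],[0.486,0.92,0.08,0,0,0.277],[0.486,0.92,0.08,0,0,0.277],[0.486,0.92,0.08,0,0,0.277],[0.486,0.92,0.08,0,0,0.277],[0.486,0.92,0.08,0,0,0.277],[0.486,0.92,0.08,0,0,0.277],[0.486,0.92,0.08,0,0,0.277],[0.486,0.92,0.08,0,0,0.277],[0.486,0.92,0.08,0,0,0.277],[0.486,0.92,0.08,0,0,0.277],[0.486,0.92,0.08,0,0,0.277],[0,0,0,0,0,0],[0,0,0,0,0,0]]]'
python3 - <<'E'
from h import *
m=bot.camera_model('wrist'); im,_=snap('wrist','w1.png'); print(m['vertical_fov'],m['cx'],m['cy'],-np.array(m['R']).T@m['t'],bot.get_obs()['ee_pos'],bot.get_obs()['tcp_rot'])
E
```

```text
time: 1.6
ee_pos: [0.3154, -0.1996, 0.279]
tcp_rot: [-180.0, 0.0, 49.1]
wrist_force: [0.2, 0.0, 0.1]
opening: 0.0342
grasp_force: 0.0
time: 3.27
ee_pos: [0.4902, 0.1311, 0.3072]
tcp_rot: [-179.9, 0.0, 83.4]
wrist_force: [0.5, 0.1, 0.2]
opening: 0.0342
grasp_force: 0.0
65.70646984690485 321.5164341674178 245.0493392227228 [0.49925845 0.20724374 0.43085651] [0.48990618 0.13049083 0.30743435] [-1.79938995e+02  3.63220480e-02  8.33341325e+01]
```

View pics/w1.png

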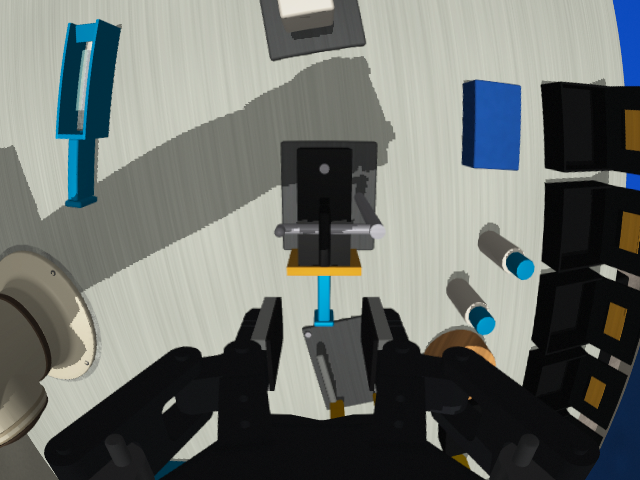

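Wrist view: the box is aligned with the gripper. Ears are at (288..361,265), the box back edge at (298..351,148), the peg tip at (280,230), the post top at (377,231) and the pull tab end at (323,312).

Run:
```python
from h import *
m=bot.camera_model('wrist')
for n,u,v,z in(('earL',288,264,.122),('earR',361,264,.122),('backL',298,149,.122),('backR',351,149,.122),('pegtip',280,228,.164),('post',377,231,.158),('cross',323.5,311,.108),('tabtop far',325.5,183,.184),('tab near',325.5,262,.184),('box L',299,220,.122),('box R',351,220,.122)):
    print(n,np.round(onz(m,u,v,z,True),4))
im=cv2.imread('pics/w1.png'); h=cv2.cvtColor(im,cv2.COLOR_BGR2HSV)
k=cv2.inRange(h[240:290,280:370],(12,120,150),(35,255,255)); print(cv2.boundingRect(k))
cv2.imwrite('pics/w1c.png',cv2.resize(im[140:340,260:400],(560,800-200),interpolation=cv2.INTER_CUBIC))
```

```text
earL [0.4556 0.0959 0.122 ]
earR [0.5202 0.0884 0.122 ]
backL [0.4777 0.1947 0.122 ]
backR [0.5211 0.1897 0.122 ]
pegtip [0.4596 0.14   0.164 ]
post [0.5323 0.1276 0.158 ]
cross [0.4809 0.0384 0.108 ]
tabtop far [0.4973 0.1723 0.184 ]
tab near [0.491  0.1166 0.184 ]
box L [0.4707 0.1346 0.122 ]
box R [0.515  0.1295 0.122 ]
(7, 27, 74, 9)
```

View pics/w1c.png

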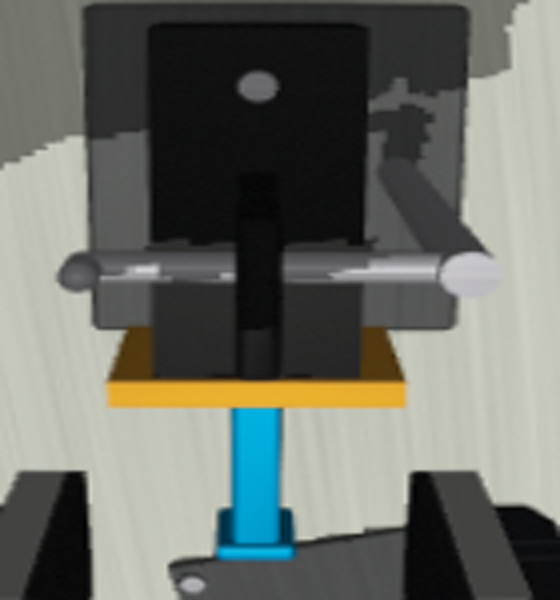

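Run:
```python
from h import *
m=bot.camera_model('wrist')
ya=np.array([.113,.9936])
e=onz(m,324,271,.122,True); print('origin from ears',e[:2]+.051*ya)
b=onz(m,324.5,148.5,.122,True); print('from back',b[:2]-.055*ya)
t=onz(m,324.7,265,.184,True); print('from tab',t[:2]+.026*ya)
c=onz(m,323.5,325,.108,True); print('from cross end',c[:2]+.117*ya)
p=onz(m,377.5,230.7,.158,True); print('peg pt',p, p[:2]+[-.04*.9936,.04*.113])
for u in(286.5,361.5):print(onz(m,u,271,.122,True))
```

```text
origin from ears [0.49244851 0.13632024]
from back [0.49317644 0.13788124]
from tab [0.49311372 0.14023295]
from cross end [0.49229157 0.13891476]
peg pt [0.53266364 0.1277917  0.158     ] [0.49291964 0.1323117 ]
[0.45330867 0.08944517 0.122     ]
[0.52007796 0.08167543 0.122     ]
```

```bash
python3 -m crank '[[[0.11,0.075,-0.7,0,0,0],[0,0,-0.7,0,0,0],[0,0,-0.7,0,0,0],[0,0,-0.7,0,0,0],[0,0,-0.7,0,0,0],[0,0,-0.7,0,0,0],[0,0,-0.7,0,0,0],[0,0,-0.7,0,0,0],[0,0,-0.7,0,0,0],[0,0,0,0,0,0],[0,0,0,0,0,0]]]'
python3 -m crank '[[[0,0,0,0,0,0],[0,0,0,0,0,0],[0,0,0,0,0,0],[0,0,0,0,0,0],[0,0,0,0,0,0],[0,0,0,0,0,0],[0,0,0,0,0,0],[0,0,0,0,0,0]]]' 0 60
```

```text
time: 4.23
ee_pos: [0.4917, 0.1312, 0.1818]
tcp_rot: [-179.9, 0.0, 83.3]
wrist_force: [-0.4, 0.4, 0.4]
opening: 0.0339
grasp_force: 0.0
time: 4.9
ee_pos: [0.4927, 0.132, 0.1831]
tcp_rot: [179.9, -0.0, 83.3]
wrist_force: [-0.7, -0.8, 7.6]
opening: 0.0065
grasp_force: 61.1
```

```bash
python3 -m crank '[[[0,0,0.2,0,0,0],[0,0,0.2,0,0,0],[0,0,0.2,0,0,0],[0,0,0.25,0,0,0],[0,0,0,0,0,0],[0,0,0,0,0,0]]]'
python3 - <<'E'
from h import *
im,m=snap('scene','s2.png'); cv2.imwrite('pics/s2c.png',cv2.resize(im[170:300,310:450,::-1],(640,594),interpolation=cv2.INTER_CUBIC))
E
```

```text
time: 5.4
ee_pos: [0.4925, 0.1322, 0.1991]
tcp_rot: [180.0, -0.0, 83.3]
wrist_force: [-0.7, 0.5, -3.6]
opening: 0.0066
grasp_force: 59.8
```

View pics/s2c.png

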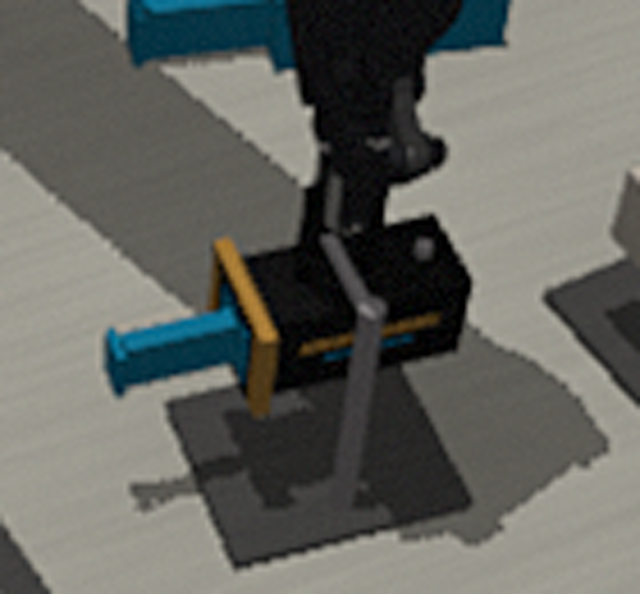

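The box has lifted by about 17 mm, its weight (3.6 N) is on the wrist, and it hangs level. Moving it off the peg.

```bash
python3 -m crank '[[[-0.4,0.046,0,0,0,0],[-0.4,0.046,0,0,0,0],[-0.4,0.046,0,0,0,0],[-0.4,0.046,0,0,0,0],[-0.4,0.046,0,0,0,0],[-0.4,0.046,0,0,0,0],[-0.4,0.046,0,0,0,0],[-0.4,0.046,0,0,0,0],[-0.4,0.046,0,0,0,0],[-0.4,0.046,0,0,0,0],[0,0,0,0,0,0],[0,0,0,0,0,0]]]'
python3 -c "
from h import *
im,m=snap('wrist','w3.png');snap('top','t3.png')"
```

```text
time: 6.45
ee_pos: [0.4122, 0.1414, 0.1991]
tcp_rot: [180.0, -0.0, 83.4]
wrist_force: [-0.5, 0.5, -2.8]
opening: 0.0062
grasp_force: 59.8
```

View pics/w3.png

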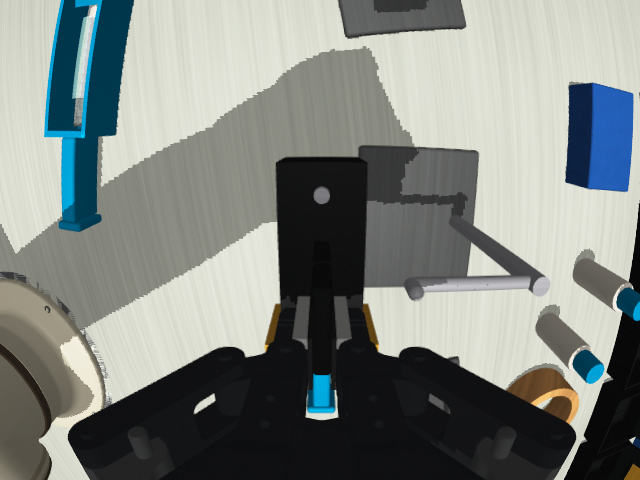

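Run:
```python
from h import *
m=bot.camera_model('wrist'); ya=np.array([.115,.9934]); xa=np.array([.9934,-.115])
p=bot.get_obs()['ee_pos'][:2]
q=[]
for u,v in((277,161),(367.5,160)):
    X=onz(m,u,v,.138,True)[:2]; print(X); q.append(X)
d=q[1]-q[0]; print('width',np.hypot(*d),'yaw',np.degrees(np.arctan2(d[1],d[0])))
o=np.mean(q,0)-.055*ya; r=o-p; print('origin rel tcp in box frame',r@xa,r@ya)
# ears in top view
from meas import comps
T=cv2.imread('pics/t3.png'); mt=bot.camera_model('top')
for a,c,rr in comps(T,(12,110,90),(32,255,255),(235,185,345,290)):
    X=onz(mt,*c,.138)[:2]; r=X+.050*ya-p; print(a,c,rr,'top ears origin rel',r@xa,r@ya)
for a,c,rr in comps(T,(12,110,90),(32,255,255),(345,185,405,265)): print(a,c)
```

```text
[0.39789023 0.20578436]
[0.44258139 0.20109262]
width 0.0449367602274846 yaw -5.993034498070585
origin rel tcp in box frame 0.00047731453998853767 0.007568872605019662
80 [285.525 249.55 ] ((285.4554748535156, 249.945556640625), (3.4826302528381348, 24.07990074157715), 5.7105937004089355) top ears origin rel 0.002815635402240015 0.005587395054173807
28 [386.78571429 198.92857143]
26 [390.5 223. ]
```

Box is free of the peg and held straight (tool frame yaw, origin 6.5 mm to +y of the TCP). Carrying it over the fixture.

```bash
python3 -m crank '[[[0,-0.6,0,0,0,0],[0,-0.6,0,0,0,0],[0,-0.6,0,0,0,0],[0,-0.6,0,0,0,0],[0,-0.6,0,0,0,0],[0,-0.6,0,0,0,0]]]'
python3 -m crank '[[[0.313,-0.636,0,0,0,0.136],[0.313,-0.636,0,0,0,0.136],[0.313,-0.636,0,0,0,0.136],[0.313,-0.636,0,0,0,0.136],[0.313,-0.636,0,0,0,0.136],[0.313,-0.636,0,0,0,0.136],[0.313,-0.636,0,0,0,0.136],[0.313,-0.636,0,0,0,0.136],[0.313,-0.636,0,0,0,0.136],[0.313,-0.636,0,0,0,0.136],[0.313,-0.636,0,0,0,0.136],[0.313,-0.636,0,0,0,0.136],[0.313,-0.636,0,0,0,0.136],[0.313,-0.636,0,0,0,0.136],[0,0,0,0,0,0],[0,0,0,0,0,0],[0,0,0,0,0,0]]]'
python3 - <<'E'
from h import *
a,m=snap('scene','s4.png'); b,mw=snap('wrist','w4.png')
cv2.imwrite('pics/c4.png',np.hstack([cv2.resize(a[180:340,220:360,::-1],(350,400)),cv2.resize(b[:,:,::-1],(450,400))]))
E
```

```text
time: 7.05
ee_pos: [0.4126, 0.0686, 0.1988]
tcp_rot: [-180.0, 0.0, 83.3]
wrist_force: [0.8, -0.3, -3.2]
opening: 0.0067
grasp_force: 59.8
time: 8.47
ee_pos: [0.4999, -0.1087, 0.1986]
tcp_rot: [-180.0, -0.0, 96.4]
wrist_force: [-0.2, 1.2, -3.0]
opening: 0.0064
grasp_force: 59.8
```

View pics/c4.png

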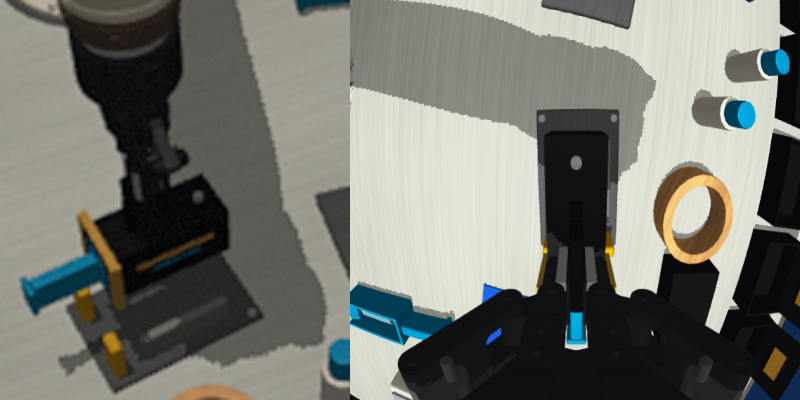

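Run:
```python
from h import *
m=bot.camera_model('wrist'); b=cv2.imread('pics/w4.png')
cv2.imwrite('pics/w4c.png',cv2.resize(b[120:320,250:400],(600,600),interpolation=cv2.INTER_LINEAR))
h=cv2.cvtColor(b,cv2.COLOR_BGR2HSV)
k=cv2.inRange(h,(18,150,150),(35,255,255)); n,l,s,c=cv2.connectedComponentsWithStats(k)
for i in range(1,n):
    if s[i,4]>15: print(s[i],c[i])
```

```text
[274 297   6   7  36] [276.91666667 300.        ]
[363 296  13  13 120] [369.3        300.98333333]
```

View pics/w4c.png

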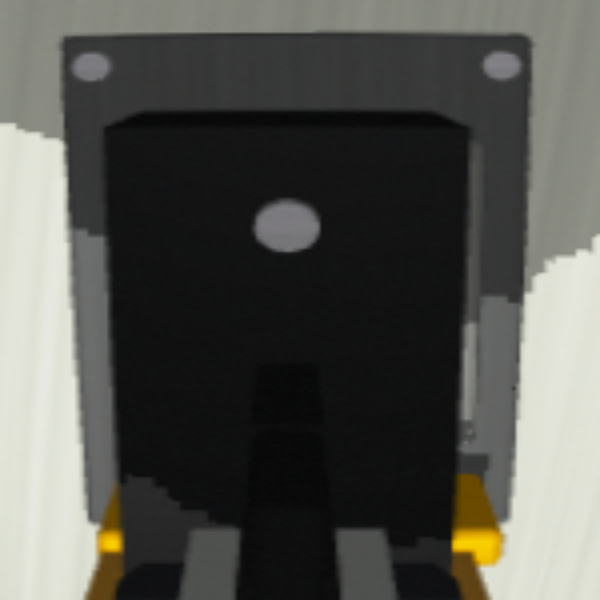

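Run:
```python
from h import *
m=bot.camera_model('wrist'); p=bot.get_obs()['ee_pos'][:2]
q=lambda u,v,z: onz(m,u,v,z,True)[:2]
A,B=q(265.75,132.7,.006),q(382.25,132.3,.006); d=B-A; print('bed w',np.hypot(*d),np.degrees(np.arctan2(d[1],d[0])))
th=np.radians(6.5); xa=np.array([np.cos(th),np.sin(th)]); ya=np.array([-xa[1],xa[0]])
f=lambda X:np.round([(X-p)@xa,(X-p)@ya],4)
print('bed corners',f(A),f(B)); print('screws',f(q(272.75,142.3,.006)),f(q(375.25,141.7,.006)))
print('horns outer',f(q(274.5,300,.05)),f(q(375.75,300,.05)))
print('horn top y: back/front edges',f(q(370,294,.05)),f(q(370,307,.05)))
C,D=q(277,162.3,.1375),q(367,162.3,.1375); print('box back',f(C),f(D))
C,D=q(280,312,.1375),q(365,312,.1375);print('ears approx',f(C),f(D))
```

```text
bed w 0.09851708457337953 6.723561334161691
bed corners [-0.0471  0.0768] [0.0514 0.0772]
screws [-0.0413  0.0684] [0.0455 0.0689]
horns outer [-0.0385 -0.056 ] [ 0.0443 -0.0562]
horn top y: back/front edges [ 0.0393 -0.0506] [ 0.0399 -0.0625]
box back [-0.0221  0.0617] [0.0227 0.0616]
ears approx [-0.0233 -0.021 ] [ 0.0245 -0.021 ]
```

Ten pictures viewed, so from here I use numbers only. The fixture centre is about 2 mm to +x' of the box, so I correct for that and lower.

```bash
python3 -m crank '[[[0.105,0.085,-0.2,0,0,0],[0,0,-0.4,0,0,0],[0,0,-0.4,0,0,0],[0,0,-0.4,0,0,0],[0,0,-0.4,0,0,0],[0,0,-0.4,0,0,0],[0,0,-0.4,0,0,0],[0,0,0,0,0,0]]]'
python3 -m crank '[[[0,0,-0.2,0,0,0],[0,0,-0.2,0,0,0],[0,0,-0.2,0,0,0],[0,0,-0.2,0,0,0],[0,0,-0.2,0,0,0],[0,0,0,0,0,0],[0,0,0,0,0,0]]]'
```

```text
time: 9.23
ee_pos: [0.5013, -0.1069, 0.1447]
tcp_rot: [-179.9, -0.0, 96.4]
wrist_force: [0.4, 0.7, -3.4]
opening: 0.0067
grasp_force: 59.7
time: 9.82
ee_pos: [0.502, -0.1071, 0.1267]
tcp_rot: [-180.0, -0.0, 96.4]
wrist_force: [-0.4, 0.6, -3.2]
opening: 0.0065
grasp_force: 59.7
```

```bash
python3 -m crank '[[[0,0,-0.1,0,0,0],[0,0,-0.1,0,0,0],[0,0,-0.1,0,0,0],[0,0,0,0,0,0],[0,0,0,0,0,0]]]'
python3 -m crank '[[[0,0,-0.05,0,0,0],[0,0,-0.05,0,0,0],[0,0,0,0,0,0],[0,0,0,0,0,0]]]'
```

```text
time: 10.23
ee_pos: [0.502, -0.1071, 0.1208]
tcp_rot: [-180.0, -0.0, 96.4]
wrist_force: [0.3, -0.2, -3.8]
opening: 0.0068
grasp_force: 59.7
time: 10.57
ee_pos: [0.5024, -0.1075, 0.1199]
tcp_rot: [179.9, 0.1, 96.4]
wrist_force: [-2.0, -3.8, 5.2]
opening: 0.0067
grasp_force: 61.0
```

Contact with the bed is at the expected height, so I'm releasing and then checking the ears from the top camera.

```bash
python3 -m crank '[[[0,0,0,0,0,0],[0,0,0,0,0,0],[0,0,0,0,0,0],[0,0,0,0,0,0],[0,0,0,0,0,0],[0,0,0,0,0,0]]]' 0.4
python3 -m crank '[[[0,0,0.6,0,0,0],[0,0,0.6,0,0,0],[0,0,0.6,0,0,0],[0,0,0.6,0,0,0],[0,0,0.6,0,0,0],[0,0,0.6,0,0,0],[0,0,0.6,0,0,0],[0,0,0.6,0,0,0],[0,0,0,0,0,0],[0,0,0,0,0,0]]]'
python3 - <<'E'
from h import *
from meas import comps
b,_=snap('wrist','w5.png'); m=bot.camera_model('wrist'); b=b[:,:,::-1].copy()
for nm,lo,hi in(('gold',(10,110,60),(35,255,255)),('teal',(90,120,60),(105,255,255))):
    for a,c,r in comps(b,lo,hi,(230,150,420,400),20): print(nm,a,np.round(c,1),np.round(cv2.boxPoints(r)).tolist())
g=cv2.cvtColor(b,cv2.COLOR_BGR2GRAY)
s,_=snap('scene','s5.png')
s=s[:,:,::-1].copy()
for nm,lo,hi in(('gold',(10,110,60),(32,255,255)),('teal',(92,120,60),(108,255,255))):
    for a,c,r in comps(s,lo,hi,(220,230,330,340),15): print('scene',nm,a,np.round(c,1))
h=cv2.cvtColor(b,cv2.COLOR_BGR2HSV)
for v in range(150,330,12): print(v,' '.join('%3d'%x for x in g[v,260:400:4]))
E
```

```text
time: 11.07
ee_pos: [0.5021, -0.107, 0.1188]
tcp_rot: [-180.0, -0.0, 96.4]
wrist_force: [-0.9, -0.3, -0.8]
opening: 0.0344
grasp_force: 0.0
time: 11.9
ee_pos: [0.5024, -0.1072, 0.2156]
tcp_rot: [179.9, 0.0, 96.4]
wrist_force: [0.4, 0.3, 0.4]
opening: 0.0343
grasp_force: 0.0
gold 1813 [321.1 283.9] [[273.0, 258.0], [369.0, 258.0], [369.0, 300.0], [273.0, 300.0]]
teal 816 [321.4 318.4] [[311.0, 291.0], [332.0, 291.0], [332.0, 341.0], [311.0, 341.0]]
scene gold 304 [266.1 311.9]
scene gold 89 [252.6 298.6]
scene gold 47 [292.2 302.6]
scene gold 120 [304.7 337.3]
scene teal 318 [250.7 313.6]
150 124 120  49  50  50  48  49  49  48   5   7   9   9   8   6   9   6   8   6   9   7   8  39  52  49  50  50  49  48  92 122 121 122 123 127
162 208 195  48  48  49  48  47  47  17  19  17  19  17  17  18  18  19  19  19  18  18  18  18  51  49  50  51  49  49 118 126 120 123 126 126
174 207 213  49  47  53  74  76  42  17  17  17  17  18  17  87 112 112  16  17  17  17  17  19  40  72  75  54  48  49 111 124 123 125 129 126
186 205 213  50  49  51  73  77  47  17  16  16  18  16  16  17  17  17  
[... 954 characters left out ...]
  90  73  61  63  60  39  38  37  38  39  19  32  13  35  38  37  39  37  37  64  63  50  47  90 134 207 210 205 207 209 206
282 208 212 208  90  66  92 175 176 176 178 178 177 179 178  40  29  23 171 178 179 178 177 177 176 175 175  67  89 180 206 205 206 207 203 206
294 204 212 205 202 183 185 186 189 186 153 205 201 204 202 116 130 130  98 204 201 205 205 152 186 184 183 182 143 204 209 205 206 207 206 203
306 204  70  72  71  11  12 203 202 203 206 205 201 202 199 112 127 125  97 202 198 203 202 204 204 203 207  10  10  71  71  71 206 201 207 203
318  70  71  70  12  12  11 202 207 205 205 201 203 201 196 105 124 123 103 201 205 204 200 204 202 208 186  10  10  24  71  72  70  14  13  14
```

Run:
```python
from h import *
m=bot.camera_model('wrist'); p=bot.get_obs()['ee_pos'][:2]
th=np.radians(6.6); xa=np.array([np.cos(th),np.sin(th)]); ya=np.array([-xa[1],xa[0]])
f=lambda X:np.round([(X-p)@xa,(X-p)@ya],4)
b=cv2.imread('pics/w5.png'); h=cv2.cvtColor(b,cv2.COLOR_BGR2HSV)
k=cv2.inRange(h,(90,120,60),(105,255,255))
for v in range(286,346,3):
    u=np.where(k[v,300:345])[0]
    if len(u): print(v,u[0]+300,u[-1]+300,h[v,321].tolist(),f(onz(m,(u[0]+u[-1])/2+300,v,.044,True)[:2]))
for v in range(262,306,2): print(v,h[v,277].tolist(),h[v,300].tolist(),f(onz(m,300,v,.058,True)[:2]))
mt=bot.camera_model('top'); T=snap('top','t5.png')[0][:,:,::-1].copy()
from meas import comps
for a,c,r in comps(T,(92,120,60),(108,255,255),(345,195,430,240)): print('top teal',a,c,r,f(onz(mt,*c,.044)[:2]))
for a,c,r in comps(T,(12,110,80),(32,255,255),(345,185,430,240)): print('top gold',a,c,r,f(onz(mt,*c,.058)[:2]))
```

```text
292 315 328 [96, 255, 226] [-0.0003 -0.0584]
295 315 328 [96, 255, 225] [-0.0003 -0.0613]
298 315 328 [97, 255, 225] [-0.0004 -0.0642]
301 315 327 [96, 255, 223] [-0.0008 -0.0671]
304 315 327 [97, 255, 222] [-0.0008 -0.0701]
307 315 328 [97, 255, 222] [-0.0004 -0.0731]
310 315 328 [97, 255, 221] [-0.0004 -0.0761]
313 315 328 [97, 255, 220] [-0.0004 -0.0791]
316 315 328 [97, 255, 218] [-0.0004 -0.0821]
319 316 327 [97, 255, 217] [-0.0004 -0.0852]
322 315 327 [97, 255, 216] [-0.0009 -0.0883]
325 312 331 [97, 255, 215] [-0.0004 -0.0915]
328 312 331 [97, 255, 214] [-0.0004 -0.0946]
331 312 331 [97, 255, 213] [-0.0004 -0.0978]
334 312 331 [97, 255, 212] [-0.0005 -0.101 ]
337 311 331 [98, 255, 151] [-0.0009 -0.1043]
340 311 331 [96, 255, 225] [-0.0009 -0.1076]
262 [75, 6, 92] [0, 6, 41] [-0.0175 -0.0255]
264 [15, 6, 91] [60, 6, 40] [-0.0175 -0.0272]
266 [0, 0, 89] [60, 6, 40] [-0.0176 -0.029 ]
268 [30, 3, 90] [90, 7, 39] [-0.0176 -0.0307]
270 [60, 6, 90] [0, 0, 38] [-0.0176 -0.0324]
272 [45, 6, 90] [60, 7, 38] [-0.0177 -0.0342]
274 [21, 57, 89] [30, 7, 37] [-0.0177 -0.0359]
276 [21, 138, 89] [90, 7, 38] [-0.0178 -0.0377]
278 [20, 201, 89] [0, 0, 37] [-0.0178 -0.0394]
280 [21, 255, 90] [19, 204, 116] [-0.0178 -0.0412]
282 [21, 255, 93] [21, 203, 232] [-0.0179 -0.043 ]
284 [21, 255, 95] [21, 204, 231] [-0.0179 -0.0448]
286 [21, 255, 95] [21, 204, 232] [-0.018  -0.0466]
288 [21, 255, 95] [21, 204, 231] [-0.018  -0.0484]
290 [22, 255, 193] [21, 59, 212] [-0.0181 -0.0502]
292 [23, 255, 237] [39, 16, 208] [-0.0181 -0.052 ]
294 [24, 255, 241] [37, 16, 207] [-0.0181 -0.0538]
296 [22, 255, 227] [37, 16, 208] [-0.0182 -0.0557]
298 [165, 39, 13] [37, 16, 208] [-0.0182 -0.0575]
300 [0, 20, 13] [38, 18, 209] [-0.0183 -0.0594]
302 [150, 20, 13] [36, 17, 207] [-0.0183 -0.0613]
304 [150, 21, 12] [37, 16, 207] [-0.0184 -0.0631]
```

```bash
python3 -m crank '[[[0.034,-0.314,0,0,0,-1],[0.034,-0.314,0,0,0,-1],[0.034,-0.314,0,0,0,-1],[0.034,-0.314,0,0,0,-1],[0.034,-0.314,0,0,0,-1],[0.034,-0.314,0,0,0,-1],[0.034,-0.314,0,0,0,-1],[0.034,-0.314,0,0,0,-1],[0.034,-0.314,0,0,0,-1],[0.034,-0.314,0,0,0,-1],[0.034,-0.314,0,0,0,-1],[0.034,-0.314,0,0,0,-1],[0.034,-0.314,0,0,0,-1],[0.034,-0.314,0,0,0,-1],[0,0,0,0,0,-1],[0,0,0,0,0,-1],[0,0,0,0,0,-1],[0,0,0,0,0,-1],[0,0,0,0,0,-1],[0,0,0,0,0,-1]]]' 0.5
python3 -m crank '[[[0,0,0,0,0,-0.88],[0,0,0,0,0,-0.88],[0,0,0,0,0,-0.88],[0,0,0,0,0,-0.88],[0,0,0,0,0,-0.88],[0,0,0,0,0,-0.88],[0,0,0,0,0,-0.88],[0,0,0,0,0,0],[0,0,0,0,0,0],[0,0,0,0,0,0]]]'
python3 - <<'E'
from h import *
from meas import comps
b,_=snap('wrist','w6.png'); m=bot.camera_model('wrist'); b=b[:,:,::-1].copy()
p=bot.get_obs()['ee_pos'][:2]
th=np.radians(6.6); xa=np.array([np.cos(th),np.sin(th)]); ya=np.array([-xa[1],xa[0]])
f=lambda X:np.round([(X-p)@xa,(X-p)@ya],4)
k=cv2.inRange(cv2.cvtColor(b,cv2.COLOR_BGR2HSV),(90,120,60),(105,255,255))
for v in range(150,400,6):
    u=np.where(k[v,280:365])[0]
    if len(u)>3: print(v,u[0]+280,u[-1]+280,f(onz(m,(u[0]+u[-1])/2+280,v,.044,True)[:2]))
E
```

```text
time: 13.72
ee_pos: [0.4653, -0.2789, 0.2139]
tcp_rot: [-175.9, 0.2, -32.9]
wrist_force: [0.7, -0.7, -0.3]
opening: 0.0431
grasp_force: 0.0
time: 14.55
ee_pos: [0.3205, -0.4119, 0.2144]
tcp_rot: [-167.6, 0.3, -58.4]
wrist_force: [-0.2, -0.1, 1.0]
opening: 0.0425
grasp_force: 0.0
282 332 340 [0.0009 0.0563]
288 328 347 [-0.0027  0.0608]
294 324 357 [-0.0075  0.0646]
300 321 364 [-0.0117  0.0689]
306 318 364 [-0.0131  0.0749]
312 316 364 [-0.015   0.0808]
318 333 364 [-0.0244  0.0823]
324 344 364 [-0.0315  0.0852]
330 354 364 [-0.0383  0.0884]
```

```bash
python3 -c "
from h import *
o=bot.get_obs();print(o['q'],o['ee_pos'],o['tcp_rot'],o['qd'],o['time'])"
```

```text
[-58.34896788   0.31180285   0.57634253  90.56920287  12.42131911
 179.94193257] [ 0.32092508 -0.41158024  0.21452089] [-167.57838553    0.29217282  -58.29225894] [ 0.93905001  0.07819121  0.14398024  0.01524834  0.08399519 -0.01877581] 14.6
```

I turned the wrong way: joint 6 hit its limit. Nothing was touched, because the tool is high over the mat. I'll compute the correction and turn the other way.

Run:
```python
from h import *
from scipy.spatial.transform import Rotation as R
o=bot.get_obs(); a=R.from_euler('xyz',o['tcp_rot'],degrees=True)
d=(R.from_euler('xyz',[180,0,30],degrees=True)*a.inv()).as_rotvec(); print(d/.12, (np.array([.42,-.30,.2156])-o['ee_pos'])/.02)
```

```text
[-1.94892943  0.44292835 12.79148653] [4.95374601 5.57901192 0.05395553]
```

```bash
python3 -m crank '[[[0.33,0.372,0,-0.13,0.0295,0.853],[0.33,0.372,0,-0.13,0.0295,0.853],[0.33,0.372,0,-0.13,0.0295,0.853],[0.33,0.372,0,-0.13,0.0295,0.853],[0.33,0.372,0,-0.13,0.0295,0.853],[0.33,0.372,0,-0.13,0.0295,0.853],[0.33,0.372,0,-0.13,0.0295,0.853],[0.33,0.372,0,-0.13,0.0295,0.853],[0.33,0.372,0,-0.13,0.0295,0.853],[0.33,0.372,0,-0.13,0.0295,0.853],[0.33,0.372,0,-0.13,0.0295,0.853],[0.33,0.372,0,-0.13,0.0295,0.853],[0.33,0.372,0,-0.13,0.0295,0.853],[0.33,0.372,0,-0.13,0.0295,0.853],[0.33,0.372,0,-0.13,0.0295,0.853],[0,0,0,0,0,0],[0,0,0,0,0,0]]]'
python3 - <<'E'
from h import *
from scipy.spatial.transform import Rotation as R
o=bot.get_obs(); a=R.from_euler('xyz',o['tcp_rot'],degrees=True)
d=(R.from_euler('xyz',[180,0,150],degrees=True)*a.inv()).as_rotvec(); print(o['q'],o['tcp_rot'],d/.12, (np.array([.512,-.195,.2156])-o['ee_pos'])/.02)
E
```

```text
time: 16.02
ee_pos: [0.4204, -0.2991, 0.2147]
tcp_rot: [-180.0, -0.1, 30.0]
wrist_force: [-0.7, -0.3, 0.9]
opening: 0.0427
grasp_force: 0.0
[-3.54637524e+01 -3.06084830e-01  6.72189739e-01  9.09704866e+01
  5.31122404e-02  1.14503204e+02] [-1.79985059e+02 -5.15588528e-02  3.00330403e+01] [-9.06595909e-03 -2.63009444e-03  1.74484845e+01] [4.58246823 5.20647007 0.04267597]
```

```bash
python3 -m crank '[[[0.255,0.289,0,0,0,0.996],[0.255,0.289,0,0,0,0.996],[0.255,0.289,0,0,0,0.996],[0.255,0.289,0,0,0,0.996],[0.255,0.289,0,0,0,0.996],[0.255,0.289,0,0,0,0.996],[0.255,0.289,0,0,0,0.996],[0.255,0.289,0,0,0,0.996],[0.255,0.289,0,0,0,0.996],[0.255,0.289,0,0,0,0.996],[0.255,0.289,0,0,0,0.996],[0.255,0.289,0,0,0,0.996],[0.255,0.289,0,0,0,0.996],[0.255,0.289,0,0,0,0.996],[0.255,0.289,0,0,0,0.996],[0.255,0.289,0,0,0,0.996],[0.255,0.289,0,0,0,0.996],[0.255,0.289,0,0,0,0.996]]]'
python3 -m crank '[[[0,0,0,0,0,0.996],[0,0,0,0,0,0.996],[0,0,0,0,0,0.996],[0,0,0,0,0,0.996],[0,0,0,0,0,0.996],[0,0,0,0,0,0.996],[0,0,0,0,0,0.996],[0,0,0,0,0,0.996],[0,0,0,0,0,0.996],[0,0,0,0,0,0.996],[0,0,0,0,0,0.996],[0,0,0,0,0,0.996],[0,0,0,0,0,0.996],[0,0,0,0,0,0.996],[0,0,0,0,0,0.996],[0,0,0,0,0,0.996],[0,0,0,0,0,0.996],[0,0,0,0,0,0.996],[0,0,0,0,0,0],[0,0,0,0,0,0]]]'
cat > tab.py <<'E'
from h import *
from scipy.spatial.transform import Rotation as R
m=bot.camera_model('wrist'); o=bot.get_obs(); b,_=snap('wrist','w%d.png'%int(o['time']*10)); b=b[:,:,::-1].copy()
p=o['ee_pos'][:2]; print(o['q'].round(1),o['tcp_rot'].round(2),o['ee_pos'].round(4))
th=np.radians(6.6); xa=np.array([np.cos(th),np.sin(th)]); ya=np.array([-xa[1],xa[0]])
f=lambda X:np.round([(X-p)@xa,(X-p)@ya],4)
k=cv2.inRange(cv2.cvtColor(b,cv2.COLOR_BGR2HSV),(90,120,60),(105,255,255))
for v in range(150,420,5):
    u=np.where(k[v,270:375])[0]
    if len(u)>3: print(v,u[0]+270,u[-1]+270,b[v,321].tolist(),f(onz(m,(u[0]+u[-1])/2+270,v,.044,True)[:2]))
E
python3 tab.py
```

```text
time: 17.52
ee_pos: [0.5115, -0.1962, 0.2147]
tcp_rot: [180.0, -0.1, 153.4]
wrist_force: [0.1, -0.1, -0.5]
opening: 0.0426
grasp_force: 0.0
time: 19.18
ee_pos: [0.5112, -0.1965, 0.2148]
tcp_rot: [180.0, -0.0, -83.8]
wrist_force: [-0.0, -0.6, 0.1]
opening: 0.0425
grasp_force: 0.0
[ -21.     4.     5.1   91.1   -0.  -117.2] [ 1.7999e+02 -3.0000e-02 -8.3820e+01] [ 0.5112 -0.1965  0.2148]
195 324 328 [132, 124, 90] [-0.0039 -0.0263]
200 309 331 [113, 81, 0] [ 0.001  -0.0222]
205 308 331 [218, 168, 0] [ 0.0014 -0.0181]
210 313 326 [221, 173, 0] [ 0.0014 -0.014 ]
215 313 326 [228, 182, 0] [ 0.0015 -0.0098]
220 313 326 [229, 183, 0] [ 0.0015 -0.0056]
225 313 326 [228, 180, 0] [ 0.0015 -0.0014]
230 313 327 [220, 171, 0] [0.0012 0.0028]
235 313 327 [133, 97, 0] [0.0012 0.0071]
240 313 327 [132, 96, 0] [0.0012 0.0114]
245 313 327 [132, 96, 0] [0.0013 0.0157]
250 313 327 [131, 96, 0] [0.0013 0.0201]
255 313 327 [133, 95, 0] [0.0013 0.0245]
260 303 338 [131, 96, 0] [0.0009 0.0289]
265 302 339 [131, 96, 0] [0.001  0.0334]
270 301 339 [131, 94, 0] [0.0014 0.0379]
275 300 340 [112, 81, 0] [0.0015 0.0425]
```

```bash
python3 -m crank '[[[0.065,0.057,-0.5,0,0,0.03],[0,0,-0.5,0,0,0],[0,0,-0.5,0,0,0],[0,0,-0.5,0,0,0],[0,0,-0.5,0,0,0],[0,0,-0.5,0,0,0],[0,0,-0.5,0,0,0],[0,0,-0.5,0,0,0],[0,0,-0.5,0,0,0],[0,0,-0.5,0,0,0],[0,0,-0.5,0,0,0],[0,0,-0.5,0,0,0],[0,0,-0.5,0,0,0],[0,0,-0.5,0,0,0],[0,0,-0.5,0,0,0],[0,0,-0.5,0,0,0],[0,0,-0.3,0,0,0],[0,0,-0.3,0,0,0],[0,0,-0.3,0,0,0],[0,0,-0.3,0,0,0]]]'
python3 -m crank '[[[0,0,0,0,0,0],[0,0,0,0,0,0],[0,0,0,0,0,0],[0,0,0,0,0,0],[0,0,0,0,0,0],[0,0,0,0,0,0],[0,0,0,0,0,0],[0,0,0,0,0,0]]]' 0 80
```

```text
time: 20.9
ee_pos: [0.5127, -0.1953, 0.0306]
tcp_rot: [-180.0, -0.1, -83.3]
wrist_force: [0.6, -0.0, -0.5]
opening: 0.0427
grasp_force: 0.0
time: 21.57
ee_pos: [0.5128, -0.1953, 0.0312]
tcp_rot: [-180.0, -0.1, -83.3]
wrist_force: [-0.1, 1.0, 2.8]
opening: 0.0108
grasp_force: 78.0
```

```bash
python3 -m crank '[[[0.0172,-0.149,0,0,0,0],[0.0172,-0.149,0,0,0,0],[0.0172,-0.149,0,0,0,0],[0.0172,-0.149,0,0,0,0],[0,0,0,0,0,0]]]'
python3 -m crank '[[[0.0172,-0.149,0,0,0,0],[0.0172,-0.149,0,0,0,0],[0.0172,-0.149,0,0,0,0],[0.0172,-0.149,0,0,0,0],[0,0,0,0,0,0]]]'
python3 tab.py | tail -16
```

```text
time: 21.98
ee_pos: [0.514, -0.2064, 0.0311]
tcp_rot: [-180.0, 0.1, -83.3]
wrist_force: [-1.0, 7.4, 6.5]
opening: 0.0106
grasp_force: 78.8
time: 22.4
ee_pos: [0.5155, -0.2198, 0.031]
tcp_rot: [-180.0, -0.1, -83.3]
wrist_force: [0.3, 0.1, 4.0]
opening: 0.0104
grasp_force: 78.4
340 307 336 [102, 72, 0] [ 0.0001 -0.007 ]
345 307 336 [102, 72, 0] [ 0.0001 -0.0049]
350 307 336 [102, 72, 0] [ 0.0001 -0.0028]
355 307 336 [102, 73, 0] [ 0.0001 -0.0006]
360 307 336 [101, 72, 0] [0.0001 0.0016]
365 307 336 [101, 71, 0] [0.0001 0.0039]
370 307 336 [100, 71, 0] [0.0001 0.0061]
375 308 335 [100, 71, 0] [0.0001 0.0085]
380 308 335 [100, 71, 0] [0.0001 0.0109]
385 307 336 [99, 70, 0] [0.0001 0.0133]
390 302 341 [100, 71, 0] [0.0001 0.0158]
395 302 341 [100, 71, 0] [0.     0.0183]
400 301 342 [101, 71, 0] [0.     0.0209]
405 301 342 [99, 70, 0] [0.     0.0236]
410 301 342 [101, 71, 0] [0.     0.0263]
415 300 343 [100, 71, 0] [0.     0.0291]
```

```bash
python3 -m crank '[[[0.0356,-0.306,0,0,0,0],[0.0356,-0.306,0,0,0,0],[0.0356,-0.306,0,0,0,0],[0.0356,-0.306,0,0,0,0],[0.0356,-0.306,0,0,0,0],[0.0356,-0.306,0,0,0,0],[0.0356,-0.306,0,0,0,0],[0.0356,-0.306,0,0,0,0],[0.0356,-0.306,0,0,0,0],[0.0356,-0.306,0,0,0,0],[0.0356,-0.306,0,0,0,0],[0.0356,-0.306,0,0,0,0],[0.0356,-0.306,0,0,0,0],[0.0356,-0.306,0,0,0,0],[0.0356,-0.306,0,0,0,0],[0.0356,-0.306,0,0,0,0],[0.0356,-0.306,0,0,0,0],[0.0356,-0.306,0,0,0,0],[0,0,0,0,0,0],[0,0,0,0,0,0]]]'
cat > chk.py <<'E'
from h import *
from meas import comps
o=bot.get_obs(); T,mt=snap('top','t%d.png'%int(o['time']*10)); T=T[:,:,::-1].copy(); S,ms=snap('scene','s%d.png'%int(o['time']*10)); S=S[:,:,::-1].copy()
for a,c,r in comps(T,(12,110,80),(32,255,255),(345,185,430,250)): print('top gold',a,c.round(1),np.round(cv2.boxPoints(r),1).tolist(),onz(mt,*c,.058).round(4))
for a,c,r in comps(T,(92,120,60),(104,255,255),(345,180,520,300)): print('top teal',a,c.round(1),np.round(cv2.boxPoints(r),1).tolist(),onz(mt,*c,.045).round(4))
for a,c,r in comps(S,(10,110,60),(32,255,255),(220,230,330,335),15): print('scene gold',a,c.round(1))
for a,c,r in comps(S,(92,120,60),(104,255,255),(90,230,330,380),15): print('scene teal',a,c.round(1),np.round(cv2.boxPoints(r)).tolist())
E
python3 chk.py
```

```text
time: 24.12
ee_pos: [0.5281, -0.3295, 0.0307]
tcp_rot: [180.0, -0.0, -83.3]
wrist_force: [0.8, 0.0, -0.5]
opening: 0.0108
grasp_force: 77.9
top gold 142 [386.2 210. ] [[381.3999938964844, 196.5], [388.5, 195.5], [392.70001220703125, 224.8000030517578], [385.5, 225.8000030517578]] [ 0.5093 -0.1596  0.058 ]
top teal 65 [437.9 205. ] [[431.0, 199.0], [445.0, 199.0], [445.0, 212.0], [431.0, 212.0]] [ 0.5206 -0.2957  0.045 ]
top teal 78 [399.3 210.2] [[394.3999938964844, 204.60000610351562], [402.8999938964844, 202.5], [406.0, 215.0], [397.5, 217.10000610351562]] [ 0.5096 -0.1949  0.045 ]
scene gold 401 [261.3 308.1]
scene gold 56 [291.5 302.8]
scene teal 1117 [224.  327.1] [[187.0, 331.0], [247.0, 302.0], [257.0, 324.0], [198.0, 352.0]]
scene teal 44 [177.9 349.1] [[174.0, 343.0], [177.0, 342.0], [182.0, 354.0], [179.0, 356.0]]
```

The tray is out and the sleeve is still behind the horns. The bin stands close to the mat's -y side and a decoy tray lies on its robot side, so I'll lift, swing the tab clear toward (-x,+y), and set the tray diagonally on the mat.

```bash
python3 -m crank '[[[0.06,-0.5,0,0,0,0],[0.06,-0.5,0,0,0,0],[0,0,0.3,0,0,0],[0,0,0.4,0,0,0],[0,0,0.5,0,0,0],[0,0,0.5,0,0,0],[0,0,0.5,0,0,0],[0,0,0.5,0,0,0],[0,0,0.5,0,0,0],[0,0,0.5,0,0,0],[0,0,0.5,0,0,0],[0,0,0.5,0,0,0],[0,0,0.5,0,0,0],[0,0,0.5,0,0,0],[0,0,0.3,0,0,0],[0,0,0,0,0,0]]]'
python3 -m crank '[[[-0.269,0.119,0,0,0,-0.687],[-0.269,0.119,0,0,0,-0.687],[-0.269,0.119,0,0,0,-0.687],[-0.269,0.119,0,0,0,-0.687],[-0.269,0.119,0,0,0,-0.687],[-0.269,0.119,0,0,0,-0.687],[-0.269,0.119,0,0,0,-0.687],[-0.269,0.119,0,0,0,-0.687],[-0.269,0.119,0,0,0,-0.687],[-0.269,0.119,0,0,0,-0.687],[-0.269,0.119,0,0,0,-0.687],[-0.269,0.119,0,0,0,-0.687],[-0.269,0.119,0,0,0,-0.687],[-0.269,0.119,0,0,0,-0.687],[-0.269,0.119,0,0,0,-0.687]]]'
python3 -c "
from h import *
print(bot.get_obs()['q'])"
```

```text
time: 25.55
ee_pos: [0.531, -0.3496, 0.1527]
tcp_rot: [-179.9, -0.1, -83.3]
wrist_force: [0.1, 0.9, -0.1]
opening: 0.0108
grasp_force: 77.9
time: 26.8
ee_pos: [0.4493, -0.3133, 0.1503]
tcp_rot: [180.0, -0.1, -154.4]
wrist_force: [0.2, 0.1, -0.9]
opening: 0.0109
grasp_force: 78.0
[-3.48646926e+01  3.90740103e+00 -2.11336757e+00  8.40592342e+01
 -4.01414540e-02 -6.04741169e+01]
```

```bash
python3 -m crank '[[[-0.269,0.119,0,0,0,-0.687],[-0.269,0.119,0,0,0,-0.687],[-0.269,0.119,0,0,0,-0.687],[-0.269,0.119,0,0,0,-0.687],[-0.269,0.119,0,0,0,-0.687],[-0.269,0.119,0,0,0,-0.687],[-0.269,0.119,0,0,0,-0.687],[-0.269,0.119,0,0,0,-0.687],[-0.269,0.119,0,0,0,-0.687],[-0.269,0.119,0,0,0,-0.687],[-0.269,0.119,0,0,0,-0.687],[-0.269,0.119,0,0,0,-0.687],[-0.269,0.119,0,0,0,-0.687],[-0.269,0.119,0,0,0,-0.687],[-0.269,0.119,0,0,0,-0.687],[0,0,0,0,0,0],[0,0,0,0,0,0]]]'
python3 chk.py
python3 - <<'E'
from h import *
mt=bot.camera_model('top');ms=bot.camera_model('scene')
print(onz(mt,453,285,.04)); o=bot.get_obs();print(o['ee_pos'],o['tcp_rot'])
p=o['ee_pos']; d=np.array([.7071,-.7071,0])
for n,X in(('front end',p+d*.039+[0,0,.02]),('back end',p+d*.144+[0,0,.02]),('mid',p+d*.094+[0,0,.0])): print(n,proj(mt,X),proj(ms,X))
E
```

```text
time: 28.22
ee_pos: [0.369, -0.2778, 0.1507]
tcp_rot: [180.0, -0.1, 135.1]
wrist_force: [0.5, 0.2, -0.7]
opening: 0.011
grasp_force: 78.0
top gold 151 [386.5 211. ] [[381.3999938964844, 196.5], [388.3999938964844, 195.5], [392.79998779296875, 226.6999969482422], [385.79998779296875, 227.6999969482422]] [ 0.5068 -0.1602  0.058 ]
top teal 39 [473.4 220.5] [[467.0, 225.0], [476.5, 215.5], [479.0, 218.0], [469.5, 227.5]] [ 0.478  -0.3864  0.045 ]
top teal 8 [452.5 241. ] [[450.6000061035156, 241.1999969482422], [453.79998779296875, 239.60000610351562], [454.3999938964844, 240.8000030517578], [451.20001220703125, 242.39999389648438]] [ 0.426 -0.33   0.045]
scene gold 398 [261.2 308.1]
scene gold 55 [291.3 302.9]
scene teal 1415 [156.5 268.7] [[129.0, 303.0], [141.0, 230.0], [183.0, 237.0], [171.0, 310.0]]
[ 0.31240772 -0.32800671  0.04      ]
[ 0.36931502 -0.27789711  0.15071851] [ 1.79992113e+02 -5.22573354e-02  1.35138220e+02]
front end (np.float64(454.1122955724461), np.float64(250.39204560638524)) (np.float64(168.2527845853905), np.float64(251.1418441322814))
back end (np.float64(483.98114953455325), np.float64(218.529942220774)) (np.float64(136.47756273400884), np.float64(291.7542615387488))
mid (np.float64(467.75294406841795), np.float64(234.2577992433241)) (np.float64(155.04364674108), np.float64(277.82178586450897))
```

```bash
python3 -m crank '[[[0,0,-0.4,0,0,0],[0,0,-0.4,0,0,0],[0,0,-0.4,0,0,0],[0,0,-0.4,0,0,0],[0,0,-0.4,0,0,0],[0,0,-0.4,0,0,0],[0,0,-0.4,0,0,0],[0,0,-0.4,0,0,0],[0,0,-0.4,0,0,0],[0,0,-0.4,0,0,0],[0,0,-0.4,0,0,0],[0,0,-0.4,0,0,0],[0,0,-0.4,0,0,0],[0,0,-0.4,0,0,0],[0,0,0,0,0,0],[0,0,0,0,0,0]]]'
python3 -m crank '[[[0,0,-0.1,0,0,0],[0,0,-0.1,0,0,0],[0,0,-0.1,0,0,0],[0,0,-0.1,0,0,0],[0,0,-0.1,0,0,0],[0,0,0,0,0,0],[0,0,0,0,0,0]]]'
```

```text
time: 29.65
ee_pos: [0.3689, -0.2777, 0.0384]
tcp_rot: [-180.0, -0.1, 135.0]
wrist_force: [-1.2, 1.2, -1.2]
opening: 0.0109
grasp_force: 78.0
time: 30.23
ee_pos: [0.369, -0.2778, 0.0288]
tcp_rot: [180.0, -0.1, 135.0]
wrist_force: [-0.7, 0.6, -2.2]
opening: 0.0111
grasp_force: 78.0
```

```bash
python3 -m crank '[[[0,0,-0.05,0,0,0],[0,0,-0.05,0,0,0],[0,0,-0.05,0,0,0],[0,0,0,0,0,0],[0,0,0,0,0,0]]]'
python3 -m crank '[[[0,0,-0.05,0,0,0],[0,0,-0.05,0,0,0],[0,0,0,0,0,0],[0,0,0,0,0,0]]]'
```

```text
time: 30.65
ee_pos: [0.3691, -0.2778, 0.0258]
tcp_rot: [180.0, -0.1, 135.0]
wrist_force: [0.1, -0.3, -1.3]
opening: 0.011
grasp_force: 78.0
time: 30.98
ee_pos: [0.3692, -0.2779, 0.0242]
tcp_rot: [180.0, -0.0, 135.0]
wrist_force: [-2.2, 2.6, 3.7]
opening: 0.0111
grasp_force: 78.7
```

```bash
python3 -m crank '[[[0,0,0,0,0,0],[0,0,0,0,0,0],[0,0,0,0,0,0],[0,0,0,0,0,0],[0,0,0,0,0,0],[0,0,0,0,0,0]]]' 0.4
python3 -m crank '[[[0,0,0.2,0,0,0],[0,0,0.4,0,0,0],[0,0,0.6,0,0,0],[0,0,0.6,0,0,0],[0,0,0.6,0,0,0],[0,0,0.6,0,0,0],[0,0,0.6,0,0,0],[0,0,0.6,0,0,0],[0,0,0.6,0,0,0],[0,0,0.6,0,0,0],[0,0,0.6,0,0,0],[0,0,0.6,0,0,0],[-0.5,0.5,0,0,0,0],[-0.5,0.5,0,0,0,0],[-0.5,0.5,0,0,0,0],[-0.5,0.5,0,0,0,0],[-0.5,0.5,0,0,0,0],[-0.5,0.5,0,0,0,0],[0,0,0,0,0,0],[0,0,0,0,0,0]]]'
python3 chk.py
python3 - <<'E'
from h import *
mt=bot.camera_model('top');ms=bot.camera_model('scene')
# predicted teal wall-top corners if tray flat at z=.003, origin .094 from pinch
p=np.array([.3692,-.2779,.003]); d=np.array([.7071,-.7071,0]); s=np.array([.7071,.7071,0])
for a,b,z in((.039,.0175,.038),(.039,-.0175,.038),(.144,.0175,.038),(.144,-.0175,.038),(-.023,0,.034)):
    X=p+d*a+s*b+[0,0,z]; print(np.round(proj(mt,X),1),np.round(proj(ms,X),1))
print('tray xy',p+d*.094)
E
```

```text
time: 31.48
ee_pos: [0.3691, -0.2779, 0.0238]
tcp_rot: [180.0, -0.0, 135.0]
wrist_force: [0.5, -0.6, -0.1]
opening: 0.0342
grasp_force: 0.0
time: 33.15
ee_pos: [0.3093, -0.2179, 0.1566]
tcp_rot: [180.0, 0.0, 135.0]
wrist_force: [-0.1, -0.1, -0.3]
opening: 0.034
grasp_force: 0.0
top gold 154 [386.5 210.9] [[381.20001220703125, 196.5], [388.3999938964844, 195.5], [392.79998779296875, 226.6999969482422], [385.70001220703125, 227.8000030517578]] [ 0.5071 -0.1602  0.058 ]
top teal 268 [455.3 238.6] [[431.1000061035156, 254.39999389648438], [464.1000061035156, 219.1999969482422], [474.79998779296875, 229.1999969482422], [441.79998779296875, 264.3999938964844]] [ 0.4321 -0.3376  0.045 ]
top teal 9 [425.7 268.1] [[424.0, 268.0], [425.5, 266.5], [427.5, 268.5], [426.0, 270.0]] [ 0.3577 -0.258   0.045 ]
scene gold 392 [261.4 308.4]
scene gold 54 [291.3 302.9]
scene teal 555 [158.8 251.4] [[140.0, 230.0], [159.0, 223.0], [177.0, 271.0], [158.0, 278.0]]
scene teal 786 [175.2 305.8] [[146.0, 328.0], [191.0, 265.0], [210.0, 278.0], [165.0, 341.0]]
[438.2 247.9] [190.1 290.7]
[448.1 257.2] [176.6 285.9]
[465.6 218.7] [162.8 329.9]
[475.5 228. ] [148.7 324.5]
[426.6 269.9] [198.4 268.5]
tray xy [ 0.4356674 -0.3443674  0.003    ]
```

The tray's corners match the flat-on-mat prediction within 1–2 px, at about mat (+10, +16) mm. The sleeve is unchanged behind the horns. Handing in.

```bash
python3 -c "
from workcell import bot
print(bot.job_done())"
```

```text
the job is handed in; nothing more can be done
None
```

The job is handed in at about 33 s: by my last camera check the tray lies flat on the blue mat and the empty sleeve stands in the fixture behind the horns, though `job_done()` returned no verdict.

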